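# Put the air filter on bypass and lock out its feed

### The job

The workshop's air filter is to be opened for cleaning. First turn the bypass valve (the T-handle) to half open, its pointer on the long middle mark of the dial, so the bench keeps its air; only then turn the feed valve (the long lever) fully shut, and set the steel lockout cover over the shut lever so that it sits right down on it, tab outward, and stays there. Leave the tin, the torch and the spray can where they stand.

Things in the scene. Friction and masses are not known exactly. Their poses are not given: they have to be found in the camera images.
- air_panel: grey steel stand, 272 wide (y) x 130 deep (x) x 96 mm high. Origin: centre of its underside; front = -x, z up. Its top slopes at 28 deg: lower edge at x -65, z 25 mm; uphill (0.883,0,0.469), outward (-0.469,0,0.883). Behind: filter and pipe risers, 272 high, 95 mm or more behind the front edge. Two valves on the slope, 146 mm apart; which is left or right varies.
- bypass_valve (a joint): opening angle of the bypass valve (T-handle over a round graduated dial): 0 shut (handle across, pointer to the right), 1.571 open (pointer uphill), grows counter-clockwise seen facing the slope. Marks every 15 deg; the middle one (45 deg = 0.785) is longest. Stiff (0.2 N m), stays where left.
- bypass_grip (a point): middle of the black T-handle's bar, on the valve's axis; the bar is 62 long, 9 thick, 24 mm deep (12 either side of this point along z). Turns with the handle: y = along the bar (pointer at the -y end), x = across it, z = valve axis, outward from the slope (28 deg from vertical). The dial, 84 mm across, lies 26 mm below.
- feed_valve (a joint): opening angle of the feed valve (long lever): 0 shut (lever across the slope, to the right), 1.571 fully open (lever uphill), grows counter-clockwise seen facing the slope. Stiff (0.5 N m), stays where left.
- feed_axis (a point): point on the feed valve's axis, level with the top of the lever's sleeve; its axes are those of feed_grip.
- feed_grip (a point): centre of the top of the lever's black sleeve, 56 mm out from the valve's axis; sleeve 62 long, 20 wide, 12 mm deep (below this point). Turns with the lever: -y = out along it, x = across, z = outward from the slope. Under the shut lever a fixed tongue, 16 wide, 36 long, ends 22 mm below this point. If the bypass valve is on the right, its dial begins 48 mm farther out.
- lock_cover: loose folded-steel lockout cover, about 0.2 kg, standing on the bench left of the panel or in front of it: upside-down U channel 66 long (y), 38 wide (44 at the lips), 37 high; inside 32 wide, 34 deep, ends open; upright padlock tab on top, 50 long (y), 7 thick (x), z 37 to 66 mm. Origin: centre of its underside, z up. Alike both ways round.
- cover_seat (a point): centre of the underside of the cover's roof, 34 mm above its origin; once placed it rests on top of the lever's sleeve. Axes as the cover's.
- grease_tin: flat round tin, 71 across, 35 mm high, in front of the panel or left of it; leave it. Origin: centre of its underside.
- torch: black hand torch standing on its head, 35 across, 110 mm high, in front of the panel's right end; leave it. Origin: centre of its underside.
- spray_can: spray can standing upright, 59 across, 231 mm high, left of the panel; leave it. Origin: centre of its underside.

How it is judged:
By the outcome, as a careful person would: the job done as asked, in the order asked, and still so for the second after the job is handed in, with the robot touching nothing.
It also fails if it takes over 64 s, if anything falls off the work surface, if the arm or the gripper's body presses on something with over 40 N, if the wrist force passes 120 N, or if a joint passes its speed limit or range.

### The arm

A 6-joint arm with a two-finger parallel gripper is mounted at the origin on a cart in front of the work surface, level with it; the furniture and walls round the work are solid. World frame = base frame: x ahead of the robot, y to its left, z up, the work surface at z = 0. Lengths are in mm, angles in rad, forces in N, time in s.
With the tool pointing down it reaches from about 275 to 750 mm from the base axis. Payload 10.2 kg.
Tool frame: the origin (TCP) lies between the finger pads; the fingertips stand 8 mm ahead of it and the grasp point (between the pads) lies 11 mm behind it; z points along the fingers, y is the line along which they close (so a half turn about z gives the same grasp; the last joint's range is limited). The gripper opens to 85 mm and grips with 20 to 120 N. Pads are 22 mm wide; open, the fingers measure 114 mm over their backs; the gripper's body (76 mm by 85 mm) begins 54 mm behind the grasp point. The pads swing forward as they close: fully open they stand 13 mm farther back than shut.
Start: joints at [-1.465, 0.313, 1.498, -0, 1.331, -0.223], TCP at [169.514, -496.887, 239.294] pointing down, gripper open.
Joint ranges: [-2.94, 2.94], [-0.97, 2.17], [0.19, 2.56], [-1.23, 4.37], [0.02, 3.11], [-2.88, 2.88]. Speed limits (rad/s): [2.39, 2.39, 3.01, 3.14, 3.14, 3.14].

### API

Orientations are given as a unit quaternion [w, x, y, z].
In Python, from rig import * gives the robot as it stands.
- The arm moves only by the shell command python3 -m handwheel 'ROWS' [FORCE]. ROWS is JSON, a list that holds one entry, the list of rows, each a list of 7 numbers: the shift along the world's x, y, z in mm, then the turn, a rotation vector about the world's x, y, z in degrees, then the opening, from -1 (shut) to 1 (fully open). A call has 1 to 8 rows; each row shifts and turns the commanded pose from where the row before left it; what a row does not reach is not made up. A row lasts 1/8 s, in which the tool goes at most 62.5 mm and 10.7 degrees, less where a joint would pass 70% of its speed; a pose out of reach is approached as far as the arm can. A call is refused whole if a number of a shift passes 62.5 or a number of a turn 10.7, either way. A call with a gripper value outside its range is refused whole. The fingers move at their own pace and stop on an object; FORCE is the grip in N (left out, the last holds). Time passes only in rows, so rows that do not move let the fingers close. It gives the time, the measured TCP pose, the force, the opening and the grip force at its end, in the units of the state.
- sense(): the state, without advancing time (a new reading comes with each control period).
- capture(name): name is "side" or "top" or "wrist"; returns a dict with "image" (480x640x3 uint8, red, green, blue), "fx", "fy", "cx", "cy" (pixels), "rvec" (rotation vector, rad) and "tvec" (3), from world to camera coordinates, as OpenCV has them; the wrist camera has in their place "hand_eye" (4x4, takes a point from camera to tool coordinates, whose origin is the TCP and whose axes are the flange's). Camera axes: x right, y down, z forward; pixel columns grow to the right and rows downward; lengths in mm; the calibration is good to about 2 mm. A picture is of the moment at which its call begins: read the wrist's pose just before it. There is no depth.
- finish_job(): hands the job in; it is judged then, once.
The state is a dict: "time_s": time; "joints": joint angles; "dq": joint speeds; "tau": joint torques, N m; "eef_pos": TCP position; "ee_rot": TCP orientation; "force": force on the tool from outside, world axes, zero at the start; "wrist_torque": the same for the moment, N m; "grip_width": opening from 0.0 (shut) to 1.0 (fully open); "grip_force": force on a finger pad.
Only numpy, scipy, OpenCV 4.12 (cv2) and the standard library are available. Lean on these libraries where they do the work, as an engineer would, in place of code of your own. Each camera call takes 0.05 s, during which the arm holds its last target. There are 200 camera calls.

## Working session

There is one attempt and no reset: what is moved stays moved. The work goes in short steps, Python scripts to look and compute and a shell command to move; the robot and the scene stay as the last step left them, time stands still between calls to the robot, and variables do not carry over. Pictures are saved under pics/ and viewed, at most 10 in all, crops included, and the job is handed in when it is done.

```bash
ls; mkdir -p pics
python3 - <<'E'
from rig import *
import cv2,numpy as np
s=sense();print(s)
for n in("side","top"):
    c=capture(n);cv2.imwrite(f"pics/{n}0.png",c["image"][:,:,::-1]);print({k:v for k,v in c.items() if k!="image"})
    R=cv2.Rodrigues(np.array(c["rvec"]))[0];print(-R.T@np.array(c["tvec"]),R[2])
E
```

```text
pics
{'time_s': 0.0, 'joints': array([-1.46534561e+00,  3.13456165e-01,  1.49842049e+00, -3.51779013e-07,
        1.33100114e+00, -2.23412128e-01]), 'dq': array([-1.02129732e-03, -1.09735349e-03,  3.39700169e-05, -1.51955081e-04,
        4.54641421e-04,  1.54563136e-03]), 'tau': array([ 1.00946470e-04, -4.12269688e+01, -2.59741491e+01, -1.97721674e-04,
        4.13898902e-03, -2.40404825e-05]), 'eef_pos': array([ 169.51407202, -496.62581996,  238.73816223]), 'ee_rot': array([-6.41462643e-04,  9.86511376e-01,  1.63691455e-01,  3.77067256e-05]), 'force': array([0.07970161, 0.74874807, 0.14696838]), 'wrist_torque': array([-0.02161438,  0.02664758,  0.03706428]), 'grip_force': 0.0, 'grip_width': 1.0016020195285682}
{'fx': 564.273792053847, 'fy': 564.273792053847, 'cx': 319.2536891317782, 'cy': 235.32046815287956, 'rvec': array([ 0.06823931, -2.75246688,  1.51266921]), 'tvec': array([ 535.6380439 ,  -15.23670599, 1292.03737301])}
[ 507.39819067 1118.7620263   668.89419877] [ 0.02101737 -0.84377396 -0.53628703]
{'fx': 497.65530466496364, 'fy': 497.65530466496364, 'cx': 316.3213965743865, 'cy': 236.5835535596819, 'rvec': array([ 2.18408382, -2.15794367,  0.16941813]), 'tvec': array([182.69870375, 530.06731937, 885.64280366])}
[413.4581926  216.52699716 938.553002  ] [ 0.12487417 -0.0299812  -0.9917195 ]
```

View pics/side0.png

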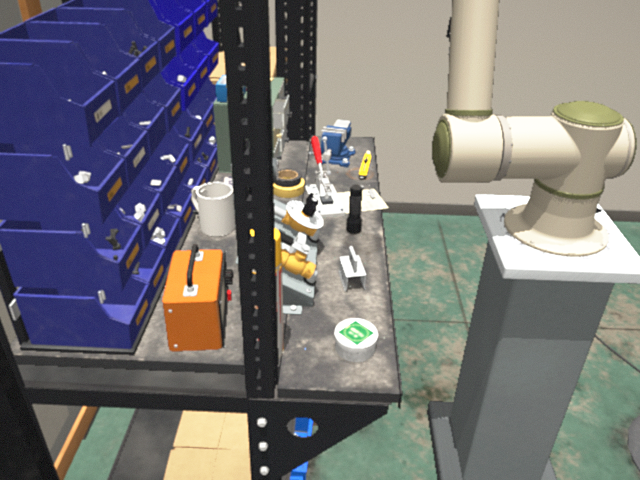

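View pics/top0.png

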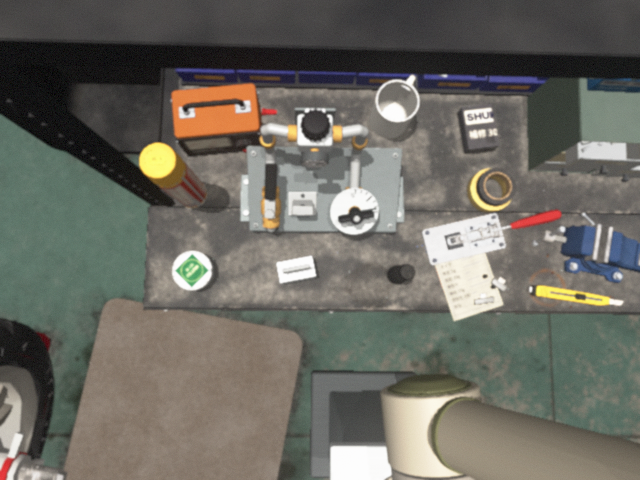

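```bash
cat > h.py <<'E'
from rig import *
import cv2,numpy as np
from scipy.spatial.transform import Rotation as Ro
def cam(c,s=None):
    K=np.array([[c["fx"],0,c["cx"]],[0,c["fy"],c["cy"]],[0,0,1.]])
    if "rvec" in c:
        R=cv2.Rodrigues(np.array(c["rvec"]))[0];t=np.array(c["tvec"])
        return K,R.T,-R.T@t
    w,x,y,z=s["ee_rot"];Rt=Ro.from_quat([x,y,z,w]).as_matrix();H=np.array(c["hand_eye"])
    return K,Rt@H[:3,:3],s["eef_pos"]+Rt@H[:3,3]
def ray(k,uv):
    K,R,o=k;d=R@np.linalg.solve(K,[uv[0],uv[1],1.]);return o,d/np.linalg.norm(d)
def onz(k,uv,z):
    o,d=ray(k,uv);return o+d*(z-o[2])/d[2]
def tri(rs):
    A=sum(np.eye(3)-np.outer(d,d) for o,d in rs);b=sum((np.eye(3)-np.outer(d,d))@o for o,d in rs)
    p=np.linalg.solve(A,b);return p,[np.linalg.norm(np.cross(p-o,d)) for o,d in rs]
def proj(k,P):
    K,R,o=k;q=K@(R.T@(np.array(P)-o));return q[:2]/q[2]
E
python3 - <<'E'
from h import *
np.set_printoptions(precision=1,suppress=True)
t=cam(capture("top"));sd=cam(capture("side"))
for n,uv,z in[("bypass",(355,215),90),("feedaxis",(270,215),80),("leverend",(271,165),120),("coverTabtop",(297,268),66),("tin",(192,270),35),("torch",(401,272),110),("pFL",(243,233),25),("pFR",(402,233),25),("can",(158,155),231)]:print(n,onz(t,uv,z))
print(tri([ray(t,(297,266)),ray(sd,(353,254))]))
c=capture("wrist");print(c["hand_eye"],c["fx"],c["cx"],c["cy"])
E
```

```text
bypass [558.9 124.2  90. ]
feedaxis [558.4 271.8  80. ]
leverend [637.  269.4 120. ]
coverTabtop [467.4 223.5  66. ]
tin [463.4 412.6  35. ]
torch [460.1  49.2 110. ]
pFL [533.3 324.2  25. ]
pFR [537.5  29.3  25. ]
can [618.5 425.8 231. ]
(array([467.7, 223.9,  61.1]), [np.float64(3.5141578008347967), np.float64(3.5141578008346506)])
[[   0.    -1.    -0.3   72.9]
 [   1.     0.     0.    -0.6]
 [  -0.    -0.3    1.  -135.6]
 [   0.     0.     0.     1. ]] 392.6938634804295 314.0217157804268 238.287437970625
```

```bash
python3 -m handwheel '[[[25,52,2,0,0,5.5,1],[25,52,2,0,0,5.5,1],[25,52,2,0,0,5.5,1],[25,52,2,0,0,5.5,1],[25,52,2,0,0,5.5,1],[25,52,2,0,0,5.5,1],[25,52,2,0,0,5.5,1],[25,52,2,0,0,5.5,1]]]'
python3 -m handwheel '[[[25,52,2,0,0,5.5,1],[25,52,2,0,0,5.5,1],[25,52,2,0,0,5.5,1],[25,52,2,0,0,5.5,1],[25,52,0,0,0,5.2,1],[0,0,0,0,0,0,1],[0,0,0,0,0,0,1]]]'
python3 - <<'E'
from h import *
s=sense();c=capture("wrist");cv2.imwrite("pics/w1.png",c["image"][:,:,::-1])
import pickle;pickle.dump((s,c),open("w1.pkl","wb"));print(s["eef_pos"],s["joints"],s["ee_rot"])
E
```

```text
time_s: 1.25
eef_pos: [370.0, -79.1, 255.6]
ee_rot: [0.0, 0.853, 0.523, 0.0]
force: [0.8, -0.6, 0.7]
grip_width: 0.997
grip_force: 0.0
time_s: 2.12
eef_pos: [494.3, 178.8, 263.1]
ee_rot: [-0.0, 0.707, 0.707, -0.0]
force: [-0.4, 0.1, -0.2]
grip_width: 1.002
grip_force: 0.0
[494.25761233 178.79646523 263.06656395] [ 1.24114756e-01  2.98156100e-01  1.45507530e+00 -2.72122735e-04
  1.38904202e+00  1.23765810e-01] [-1.03495675e-04  7.06965926e-01  7.07247513e-01 -3.50791531e-04]
```

View pics/w1.png

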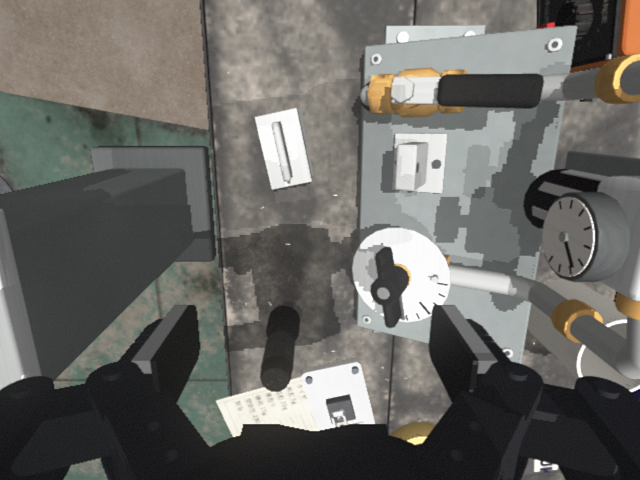

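```bash
python3 -m handwheel '[[[0,50,0,0,0,0,1],[0,50,0,0,0,0,1],[0,0,0,0,0,0,1],[0,0,0,0,0,0,1]]]'
python3 - <<'E'
from h import *
s=sense();c=capture("wrist");cv2.imwrite("pics/w2.png",c["image"][:,:,::-1])
import pickle;pickle.dump((s,c),open("w2.pkl","wb"));print(s["eef_pos"])
E
```

```text
time_s: 2.68
eef_pos: [494.6, 277.8, 263.5]
ee_rot: [0.0, 0.707, 0.707, -0.0]
force: [0.6, 0.2, 0.3]
grip_width: 0.997
grip_force: 0.0
[494.59274523 277.83545553 263.47112676]
```

View pics/w2.png

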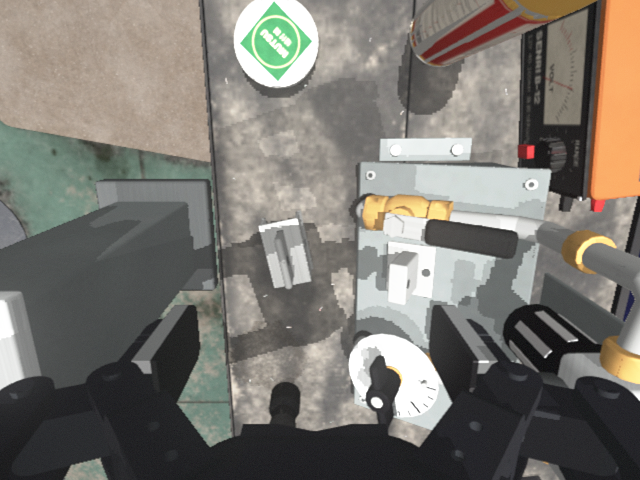

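Run:
```python
from h import *
a=cv2.imread("pics/w1.png");b=cv2.imread("pics/w2.png")
def cr(i,x,y,w,h):
    p=cv2.resize(i[y:y+h,x:x+w],(w*3,h*3),interpolation=cv2.INTER_CUBIC)
    for k in range(0,w,10):cv2.line(p,(k*3,0),(k*3,12 if (x+k)%50==0 else 5),(0,0,255),1)
    for k in range(0,h,10):cv2.line(p,(0,k*3),(12 if (y+k)%50==0 else 5,k*3),(0,0,255),1)
    return p
o=np.vstack([np.hstack([cr(a,350,230,110,100),cr(b,340,325,110,100),cr(a,250,100,45,100)]),np.hstack([cr(a,430,60,120,60),cr(b,420,205,100,60),cr(b,255,210,45,60)])])
print(o.shape);cv2.imwrite("pics/crop1.png",o)
```

```text
(480, 795, 3)
```

View pics/crop1.png

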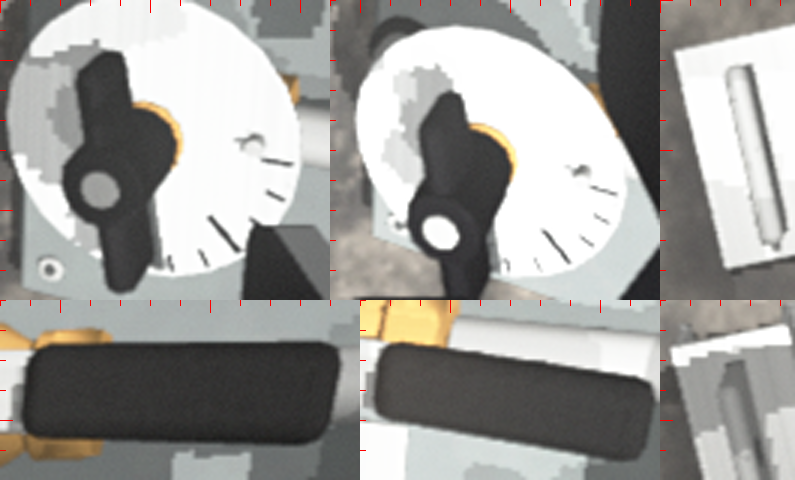

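Run:
```python
from h import *
import pickle
np.set_printoptions(precision=1,suppress=True)
(s1,c1),(s2,c2)=[pickle.load(open(f"w{i}.pkl","rb")) for i in(1,2)]
k1,k2=cam(c1,s1),cam(c2,s2)
def T(n,a,b):
    p,r=tri([ray(k1,a),ray(k2,b)]);print(n,p,np.array(r[:1]));return p
def cen(c,x,y,w,h,th=75):
    g=c["image"][y:y+h,x:x+w].max(2);m=(g<th).astype(np.uint8);n,l,st,ce=cv2.connectedComponentsWithStats(m);i=1+np.argmax(st[1:,4]);r=cv2.minAreaRect(np.argwhere(l==i)[:,::-1].astype(np.float32));return np.array(r[0])+[x,y],r
a,ra=cen(c1,430,60,120,60);b,rb=cen(c2,420,205,100,60);print(a,ra[1:],b,rb[1:])
T("sleeve",a,b)
T("hub",(383.3,293.3),(376.7,402.3))
T("screwLF",(376,59),(370,175));T("screwLB",(554,45),(531,184))
for u in[(366,320),(508,354)]:print("screwR onz",onz(k1,u,30),onz(k1,u,88))
T("tabL",(276.7,122.7),(280,231.7));T("tabR",(288.3,181.7),(292,289))
for z in(37,):print("roof corners",[onz(k1,u,z) for u in((255,117),(298,109),(311,181),(271,190))])
```

```text
[489.5  91. ] ((34.0, 105.0), 90.0) [470.6 238.1] ((91.89903259277344, 27.619029998779297), 9.462321281433105)
sleeve [607.1 270.8 129.4] [0.1]
hub [547.  127.  125.1] [0.]
screwLF [547.  303.1  32.4] [0.2]
screwLB [664.4 304.   92.6] [0.1]
screwR onz [548.8  53.   30. ] [540.2  84.4  88. ]
screwR onz [702.9  12.7  30. ] [670.1  50.4  88. ]
tabL [462.1 250.7  40.8] [0.5]
tabR [473.5 202.8  65.7] [1.]
roof corners [array([442.3, 255.4,  37. ]), array([480.2, 262.2,  37. ]), array([491.5, 199.2,  37. ]), array([454.4, 190.8,  37. ])]
```

Run:
```python
from h import *
import pickle
np.set_printoptions(precision=1,suppress=True)
(s1,c1),(s2,c2)=[pickle.load(open(f"w{i}.pkl","rb")) for i in(1,2)]
k1,k2=cam(c1,s1),cam(c2,s2)
U=np.array([.883,0,.469]);N=np.array([-.469,0,.883])
def T(n,a,b):
    p,r=tri([ray(k1,a),ray(k2,b)]);print(n,p,np.array(r[:1]),"uphill,out",p@U,p@N);return p
T("barL",(385,247.7),(379.7,356))
T("markout",(430,313.3),(420.7,413));T("markin",(419.3,302),(411,402))
T("sleeveIn near",(441,74.7),(429,219.5));T("sleeve out",(541,75),(518,231))
T("roofL",(255,117),(259.5,226));T("roofL2",(298,109),(299,217))
for z in(37,66):
  for u in((276.7,122.7),(288.3,181.7)):print(z,onz(k1,u,z))
```

```text
barL [551.4 155.6 101.4] [0.5] uphill,out 534.4346002392047 -169.07847653433126
markout [590.1 100.8 106.9] [0.3] uphill,out 571.2168384968654 -182.34132371301888
markin [581.9 108.7 102.2] [0.3] uphill,out 561.7992911150254 -182.6491108849962
sleeveIn near [579.  281.7 117.9] [0.5] uphill,out 566.5389849003056 -167.4291751544938
sleeve out [633.5 279.3 140.5] [0.7] uphill,out 625.2349094974398 -173.05564662569554
roofL [442.7 255.4  37.7] [0.3] uphill,out 408.5775051355698 -174.29906475473345
roofL2 [480.1 262.4  30. ] [0.2] uphill,out 437.998711600775 -198.72303404928493
37 [461.2 250.7  37. ]
37 [470.6 198.5  37. ]
66 [463.9 250.8  66. ]
66 [472.5 202.8  66. ]
```

Run:
```python
from h import *
import pickle
np.set_printoptions(precision=1,suppress=True)
(s1,c1),(s2,c2)=[pickle.load(open(f"w{i}.pkl","rb")) for i in(1,2)]
k1,k2=cam(c1,s1),cam(c2,s2)
U=np.array([.883,0,.469]);N=np.array([-.469,0,.883])
def pl(k,uv,h):
    o,d=ray(k,uv);p=o+d*(h-o@N)/(d@N);return np.array([p@U,p[1]])
X=lambda k,v:(350+v[0]/3,230+v[1]/3) if k is k1 else (340+(v[0]-330)/3,325+v[1]/3)
for h in(-144.5,-156.5):
  print(h,"tipL",pl(k1,X(k1,(103,55)),h),"tipR",pl(k1,X(k1,(123,288)),h),"hub",pl(k1,X(k1,(100,190)),h))
  print(h,"w2 tipL",pl(k2,X(k2,(449,95)),h),"hub",pl(k2,X(k2,(440,232)),h))
# dial ellipse: fit from edge points in plane -182.5
P=[(8,100),(50,12),(240,25),(297,90),(298,140),(250,225)]
Q=np.array([pl(k1,X(k1,p),-182.5) for p in P]);A=np.c_[2*Q,np.ones(len(Q))];r=np.linalg.lstsq(A,(Q**2).sum(1),rcond=None)[0];print("dial c",r[:2],"R",np.sqrt(r[2]+r[:2]@r[:2]))
P=[(357,100),(420,30),(460,26),(530,48),(590,110),(625,185),(620,230)]
Q=np.array([pl(k2,X(k2,p),-182.5) for p in P]);A=np.c_[2*Q,np.ones(len(Q))];r=np.linalg.lstsq(A,(Q**2).sum(1),rcond=None)[0];print("dial c",r[:2],"R",np.sqrt(r[2]+r[:2]@r[:2]))
for k,a in((k1,[(240,250),(208,216),(290,162),(283,200),(172,270)]),(k2,[(572,264),(543,231)])):
  for p in a:print("mark",pl(k,X(k,p),-182.5))
```

```text
-144.5 tipL [541.  163.2] tipR [549.7 102.1] hub [542.2 127.7]
-144.5 w2 tipL [542.5 171.7] hub [542.1 128.3]
-156.5 tipL [537.3 159.2] tipR [546.3  95.3] hub [538.5 122.1]
-156.5 w2 tipL [538.9 163.6] hub [538.4 118.2]
dial c [542.3 133.2] R 40.338137393908184
dial c [541.9 127.9] R 42.30762680221804
mark [570.9 100.6]
mark [561.5 108.7]
mark [581.5 128.9]
mark [580.7 117.8]
mark [552.8  89.9]
mark [571.4 100.7]
mark [562.2 108.8]
```

```bash
python3 -m handwheel '[[[6,-50,0,0,-9.33,0,1],[6,-50,-20,0,-9.33,0,1],[6,-50,-30,0,-9.34,0,1],[1.4,0,-25.5,-3.75,0,7.06,1],[0,0,0,0,0,0,1],[0,0,0,0,0,0,1]]]'
python3 - <<'E'
from h import *
s=sense();print(s["eef_pos"],s["joints"]);w,x,y,z=s["ee_rot"];print(Ro.from_quat([x,y,z,w]).as_matrix().round(3))
c=capture("wrist");cv2.imwrite("pics/w3.png",c["image"][:,:,::-1])
E
```

```text
time_s: 3.48
eef_pos: [514.7, 134.0, 191.8]
ee_rot: [0.177, 0.639, 0.733, 0.154]
force: [0.4, -0.7, -0.4]
grip_width: 1.005
grip_force: 0.0
[514.68164406 134.02817438 191.84963609] [ 0.04406325  0.17219384  1.88955673 -0.03598432  0.60675683 -0.06850292]
[[-0.122  0.881  0.456]
 [ 0.991  0.137 -0.   ]
 [-0.063  0.452 -0.89 ]]
```

View pics/w3.png

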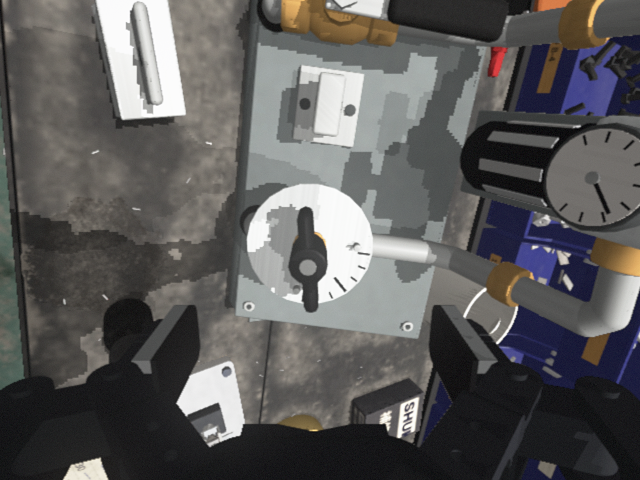

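Run:
```python
from h import *
np.set_printoptions(precision=2,suppress=True)
U=np.array([.883,0,.469]);N=np.array([-.469,0,.883])
s=sense();c=capture("wrist");k=cam(c,s)
def pl(k,uv,h):
    o,d=ray(k,uv);p=o+d*(h-o@N)/(d@N);return np.array([p@U,p[1]])
print("hub",pl(k,(308,267),-144.5),"mark",pl(k,(344,290),-182.5),pl(k,(335,279),-182.5),"tips",pl(k,(306,208),-150),pl(k,(311,311),-150))
for o in(-95,-166):
    t=U*542+N*o+[0,128,0];print(t,t-s["eef_pos"])
```

```text
hub [541.57 128.29] mark [568.87 100.95] [561.59 108.01] tips [535.9  160.63] [547.26  98.57]
[523.14 128.   170.31] [  8.45  -6.26 -21.56]
[556.44 128.   107.62] [ 41.75  -6.26 -84.26]
```

```bash
python3 -m handwheel '[[[8.5,-6.3,-21.5,0,0,0,1],[16,0,-30,0,0,0,1],[17.3,0,-32.6,0,0,0,1],[0,0,0,0,0,0,1],[0,0,0,0,0,0,1],[0,0,0,0,0,0,-0.3]]]'
python3 -m handwheel '[[[0,0,0,0,0,0,-1],[0,0,0,0,0,0,-1],[0,0,0,0,0,0,-1],[0,0,0,0,0,0,-1],[0,0,0,0,0,0,-1],[0,0,0,0,0,0,-1]]]' 60
```

```text
time_s: 4.32
eef_pos: [556.0, 128.2, 108.0]
ee_rot: [0.177, 0.637, 0.734, 0.154]
force: [-0.4, -0.5, -0.3]
grip_width: 0.815
grip_force: 0.0
time_s: 5.08
eef_pos: [555.5, 128.0, 106.8]
ee_rot: [0.176, 0.638, 0.734, 0.153]
force: [-6.4, -0.7, 7.1]
grip_width: 0.199
grip_force: 58.4
```

```bash
python3 -m handwheel '[[[0,0,0,0,0,0,-1],[0,0,0,-4.27,0,8.04,-1],[0,0,0,-4.27,0,8.04,-1],[0,0,0,-4.27,0,8.04,-1],[0,0,0,-4.27,0,8.04,-1],[0,0,0,0,0,0,-1],[0,0,0,0,0,0,-1]]]' 90
python3 - <<'E'
from h import *
s=sense();print(s["eef_pos"],s["force"],s["wrist_torque"]);w,x,y,z=s["ee_rot"];R=Ro.from_quat([x,y,z,w]).as_matrix();print(R.round(3))
U=np.array([.883,0,.469]);print("yaw",np.degrees(np.arctan2(-R[:,0]@U,R[1,0])))
c=capture("wrist");im=c["image"][:,:,::-1];cv2.imwrite("pics/w4.png",cv2.resize(im[150:400,180:480],None,fx=2,fy=2))
E
```

```text
time_s: 5.95
eef_pos: [554.9, 127.8, 106.6]
ee_rot: [0.218, 0.377, 0.896, 0.086]
force: [-12.0, -2.6, 10.5]
grip_width: 0.178
grip_force: 88.3
[554.94003141 127.83877885 106.59411787] [-11.98298895  -2.56212662  10.47217021] [-0.47988302  1.12581778 -0.23248315]
[[-0.62   0.638  0.456]
 [ 0.714  0.7   -0.01 ]
 [-0.326  0.319 -0.89 ]]
yaw 44.45837401710216
```

View pics/w4.png

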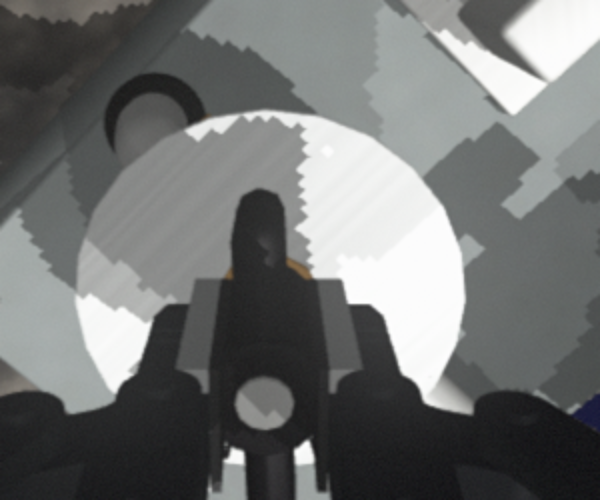

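```bash
python3 -m handwheel '[[[0,0,0,0,0,0,0],[0,0,0,0,0,0,1],[0,0,0,0,0,0,1],[0,0,0,0,0,0,1],[0,0,0,0,0,0,1],[-20,0,38,0,0,0,1],[-24,0,46,0,0,0,1],[0,0,0,0,0,0,1]]]'
python3 -m handwheel '[[[0,0,0,0,0,0,1],[0,0,0,0,0,0,1]]]'
python3 - <<'E'
from h import *
s=sense();print(s["eef_pos"])
c=capture("wrist");im=c["image"][:,:,::-1];cv2.imwrite("pics/w5.png",cv2.resize(im[120:390,180:480],None,fx=2.2,fy=2.2,interpolation=cv2.INTER_CUBIC))
import pickle;pickle.dump((s,c),open("w5.pkl","wb"))
E
```

```text
time_s: 7.0
eef_pos: [512.1, 128.3, 193.8]
ee_rot: [0.222, 0.377, 0.895, 0.088]
force: [-0.3, -0.1, -0.5]
grip_width: 1.0
grip_force: 0.0
time_s: 7.25
eef_pos: [511.6, 127.9, 189.1]
ee_rot: [0.218, 0.377, 0.896, 0.086]
force: [-0.1, -0.7, -1.0]
grip_width: 0.998
grip_force: 0.0
[511.61757714 127.91421517 189.07420224]
```

View pics/w5.png

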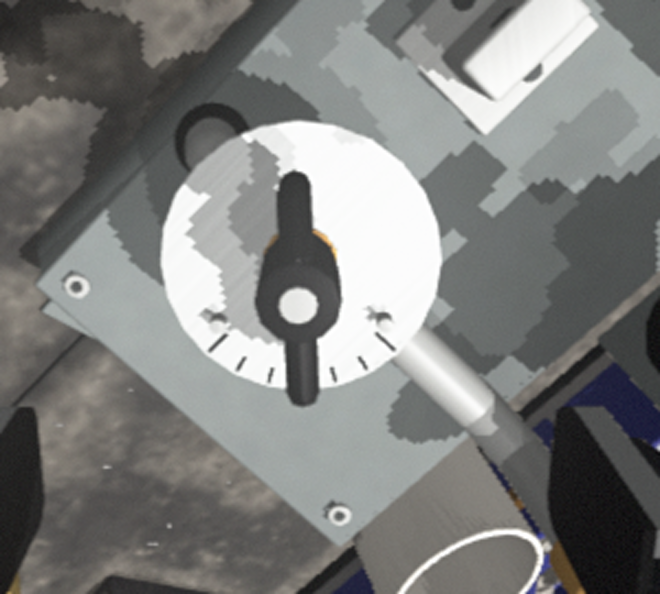

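Run:
```python
from h import *
import pickle
np.set_printoptions(precision=2,suppress=True)
U=np.array([.883,0,.469]);N=np.array([-.469,0,.883])
s,c=pickle.load(open("w5.pkl","rb"));k=cam(c,s)
def pl(uv,h):
    o,d=ray(k,(180+uv[0]/2.2,120+uv[1]/2.2));p=o+d*(h-o@N)/(d@N);return np.array([p@U,p[1]])
# bar centreline from dark mask rows
g=cv2.resize(c["image"][120:390,180:480],None,fx=2.2,fy=2.2,interpolation=cv2.INTER_CUBIC).max(2)
def mid(y):
    x=np.where(g[y,255:345]<75)[0]+255;return x.min(),x.max()
for h in(-146,-156):
    a,b=[np.mean([pl((np.mean(mid(y)),y),h) for y in r],0) for r in(range(185,225,5),range(350,395,5))]
    d=b-a;print(h,a,b,"pointer",np.degrees(np.arctan2(d[0],-d[1])),"hub",pl((298,306),h))
print([mid(y) for y in(190,215,355,385)])
ms=np.array([pl(m,-182.5) for m in[(218,343),(240,363),(270,375),(335,375),(362,363),(385,342)]]);
for i in range(3):
    d=ms[5-i]-ms[i];print("chord dir",np.degrees(np.arctan2(d[1],d[0]))+90)
for ax in([542,128],[542.5,128.5]):
    d=ms-ax;print(np.degrees(np.arctan2(d[:,0],-d[:,1])))
```

```text
-146 [521.94 145.82] [554.77 115.31] pointer 47.101676728456326 hub [541.68 127.3 ]
-156 [523.36 144.1 ] [557.78 112.12] pointer 47.10167672845626 hub [544.05 124.69]
[(np.int64(280), np.int64(308)), (np.int64(278), np.int64(310)), (np.int64(287), np.int64(315)), (np.int64(289), np.int64(316))]
chord dir 135.2945176875167
chord dir 134.95458844657873
chord dir 134.97113380047455
[-0.91 13.62 29.11 60.49 74.79 90.27]
[-1.68 12.69 28.07 59.43 73.81 89.45]
```

```bash
python3 -m handwheel '[[[20,0,-38,0,0,0,1],[24,0,-44,0,0,0,1],[0,0,0,0,0,0,0],[0,0,0,0,0,0,-1],[0,0,0,0,0,0,-1],[0,0,0,0,0,0,-1],[0,0,0,0,0,0,-1],[0,0,0,0,0,0,-1]]]' 90
python3 -m handwheel '[[[0,0,0,0,0,0,-1],[0,0,0,1.1,0,-2.05,-1],[0,0,0,0,0,0,-1],[0,0,0,0,0,0,-1],[0,0,0,0,0,0,0],[0,0,0,0,0,0,1],[0,0,0,0,0,0,1],[0,0,0,0,0,0,1]]]'
python3 -m handwheel '[[[0,0,0,0,0,0,1],[-20,0,38,0,0,0,1],[-24,0,44,0,0,0,1],[0,0,0,0,0,0,1],[0,0,0,0,0,0,1]]]'
cat > bar.py <<'E'
from h import *
np.set_printoptions(precision=2,suppress=True)
U=np.array([.883,0,.469]);N=np.array([-.469,0,.883])
s=sense();c=capture("wrist");k=cam(c,s);print(s["eef_pos"])
g=cv2.resize(c["image"][120:390,180:480],None,fx=2.2,fy=2.2,interpolation=cv2.INTER_CUBIC).max(2)
def pl(uv,h):
    o,d=ray(k,(180+uv[0]/2.2,120+uv[1]/2.2));p=o+d*(h-o@N)/(d@N);return np.array([p@U,p[1]])
def mid(y):
    x=np.where(g[y,255:345]<75)[0]+255;return x.min(),x.max()
h=-150
a,b=[np.mean([pl((np.mean(mid(y)),y),h) for y in r],0) for r in(range(185,225,5),range(350,395,5))]
d=b-a;print("pointer",np.degrees(np.arctan2(d[0],-d[1])),[mid(y) for y in(190,215,355,385)])
E
python3 bar.py
```

```text
time_s: 8.3
eef_pos: [554.2, 127.0, 109.7]
ee_rot: [0.218, 0.377, 0.896, 0.085]
force: [-23.8, -14.4, 20.6]
grip_width: 0.082
grip_force: 107.4
time_s: 9.3
eef_pos: [555.8, 128.1, 108.5]
ee_rot: [0.217, 0.395, 0.888, 0.091]
force: [0.8, -0.8, -0.2]
grip_width: 0.921
grip_force: 0.0
time_s: 9.93
eef_pos: [511.7, 128.0, 189.7]
ee_rot: [0.216, 0.395, 0.888, 0.091]
force: [-0.3, -0.0, 0.2]
grip_width: 1.002
grip_force: 0.0
[511.68 127.98 189.75]
pointer 42.59431232559195 [(np.int64(283), np.int64(310)), (np.int64(280), np.int64(310)), (np.int64(283), np.int64(310)), (np.int64(283), np.int64(310))]
```

```bash
python3 -m handwheel '[[[20,0,-38,0,0,0,1],[24,0,-44,0,0,0,1],[0,0,0,0,0,0,0],[0,0,0,0,0,0,-1],[0,0,0,0,0,0,-1],[0,0,0,0,0,0,-1],[0,0,0,0,0,0,-1],[0,0,0,0,0,0,-1]]]' 60
python3 -m handwheel '[[[0,0,0,0,0,0,-1],[0,0,0,-1.2,0,2.25,-1],[0,0,0,0,0,0,-1],[0,0,0,0,0,0,-1],[0,0,0,0,0,0,0],[0,0,0,0,0,0,1],[0,0,0,0,0,0,1],[0,0,0,0,0,0,1]]]'
python3 -m handwheel '[[[0,0,0,0,0,0,1],[-20,0,38,0,0,0,1],[-24,0,44,0,0,0,1],[0,0,0,0,0,0,1],[0,0,0,0,0,0,1]]]'
python3 bar.py
```

```text
time_s: 10.98
eef_pos: [554.2, 126.9, 109.7]
ee_rot: [0.216, 0.395, 0.888, 0.09]
force: [-23.6, -13.4, 19.2]
grip_width: 0.093
grip_force: 88.7
time_s: 11.98
eef_pos: [555.8, 128.1, 108.4]
ee_rot: [0.219, 0.376, 0.896, 0.086]
force: [0.4, 0.1, 0.0]
grip_width: 0.93
grip_force: 0.0
time_s: 12.6
eef_pos: [511.7, 128.0, 189.7]
ee_rot: [0.219, 0.376, 0.896, 0.086]
force: [-1.1, 0.6, 0.3]
grip_width: 0.998
grip_force: 0.0
[511.68 127.97 189.74]
pointer 44.88718520173533 [(np.int64(283), np.int64(311)), (np.int64(281), np.int64(311)), (np.int64(283), np.int64(310)), (np.int64(283), np.int64(310))]
```

```bash
python3 -m handwheel '[[[8.3,21,4.4,-4.22,0,7.95,1],[8.3,21,4.4,-4.22,0,7.95,1],[8.3,21,4.4,-4.22,0,7.95,1],[8.3,21,4.4,-4.22,0,7.95,1],[8.3,21,4.4,-4.22,0,7.95,1],[0,0,0,0,0,0,1],[0,0,0,0,0,0,1]]]'
python3 - <<'E'
from h import *
import pickle
s=sense();c=capture("wrist");pickle.dump((s,c),open("w6.pkl","wb"));print(s["eef_pos"],s["joints"])
E
python3 -m handwheel '[[[0,40,0,0,0,0,1],[0,0,0,0,0,0,1],[0,0,0,0,0,0,1]]]'
python3 - <<'E'
from h import *
import pickle
s=sense();c=capture("wrist");pickle.dump((s,c),open("w7.pkl","wb"));print(s["eef_pos"]);w,x,y,z=s["ee_rot"];print(Ro.from_quat([x,y,z,w]).as_matrix().round(3))
a=pickle.load(open("w6.pkl","rb"))[1]["image"]
cv2.imwrite("pics/w67.png",np.hstack([i[0:480,130:520] for i in(a,c["image"])])[:,:,::-1])
E
```

```text
time_s: 13.52
eef_pos: [552.9, 232.4, 211.0]
ee_rot: [0.24, 0.006, 0.971, -0.007]
force: [-0.3, -0.3, 0.0]
grip_width: 1.0
grip_force: 0.0
[552.91418421 232.40536155 211.0350339 ] [ 0.25939701  0.30667742  1.6614868  -0.20730269  0.71813757 -1.17428248]
time_s: 13.95
eef_pos: [553.1, 272.3, 212.0]
ee_rot: [0.24, 0.005, 0.971, -0.007]
force: [-0.4, -0.5, -0.2]
grip_width: 1.004
grip_force: 0.0
[553.11451351 272.26275837 211.96281988]
[[-0.885  0.014  0.466]
 [ 0.007  1.    -0.017]
 [-0.466 -0.012 -0.884]]
```

View pics/w67.png

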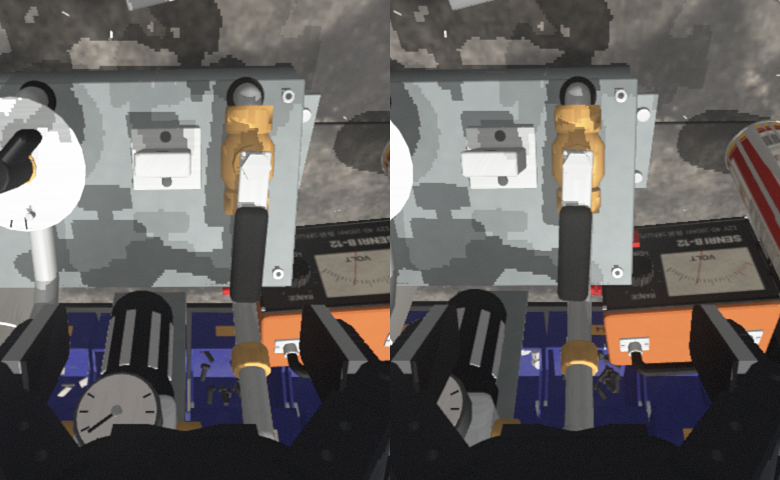

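Run:
```python
from h import *
import pickle
np.set_printoptions(precision=1,suppress=True)
U=np.array([.883,0,.469]);N=np.array([-.469,0,.883])
D=[pickle.load(open(f"w{i}.pkl","rb")) for i in(6,7)];K=[cam(c,s) for s,c in D]
E=[]
for (s,c),x0 in zip(D,(345,285)):
    g=c["image"].max(2);e={}
    for y in(215,225,240,255,270,285):
        x=np.where(g[y,x0:x0+65]<80)[0]+x0;e[y]=(x.min(),x.max()+1)
    col=g[:, int(np.mean(e[255]))];r=np.where(col[180:330]<80)[0]+180;print(e,r.min(),r.max());E.append((e,r.max()))
for y in(215,225,240,255,270,285):
    p,r=tri([ray(K[0],(E[0][0][y][1],y)),ray(K[1],(E[1][0][y][1],y))]);print(y,p,p@U,p@N,r[0])
for h in(-162,-165,-168):
    def pl(k,uv):
        o,d=ray(k,uv);p=o+d*(h-o@N)/(d@N);return p@U,p[1]
    print(h,[pl(K[1],(x,y)) for y in(225,285) for x in E[1][0][y]],"end",pl(K[1],(315,E[1][1])),pl(K[0],(375,E[0][1])))
```

```text
{215: (np.int64(365), np.int64(398)), 225: (np.int64(364), np.int64(397)), 240: (np.int64(363), np.int64(396)), 255: (np.int64(361), np.int64(394)), 270: (np.int64(360), np.int64(393)), 285: (np.int64(360), np.int64(391))} 207 302
{215: (np.int64(300), np.int64(332)), 225: (np.int64(299), np.int64(331)), 240: (np.int64(299), np.int64(330)), 255: (np.int64(298), np.int64(330)), 270: (np.int64(297), np.int64(329)), 285: (np.int64(298), np.int64(350))} 206 300
215 [582.8 282.4 117.5] 569.6661931820486 -169.594494174387 0.3772061687439522
225 [587.1 281.8 121.7] 575.4796342713486 -167.89995242104715 0.39296338823675087
240 [593.6 281.2 128. ] 584.2060577914398 -165.36972470197196 0.4163545314133305
255 [605.6 281.4 129.2] 595.3501446943865 -169.92263063895552 0.44440198717297336
270 [612.3 280.7 135.8] 604.3563234161227 -167.30961563658195 0.46748328894079433
285 [728.4 304.2  54.2] 668.5796745395753 -293.7983739618178 0.5738925268009377
-162 [(np.float64(574.3394811324595), np.float64(262.7040628931199)), (np.float64(574.361167537658), np.float64(281.66840209941887)), (np.float64(612.77
[... 331 characters left out ...]
62185729566), np.float64(281.7485450433706)), (np.float64(614.0609165226231), np.float64(261.27000362241546)), (np.float64(614.0064553628135), np.float64(293.9285024543987))] end (np.float64(624.3468724628652), np.float64(271.9153265864202)) (np.float64(624.5810192421415), np.float64(269.97576328458996))
-168 [(np.float64(575.8890058509119), np.float64(262.35946556913507)), (np.float64(575.9112696082551), np.float64(281.8286879873224)), (np.float64(615.3473025914692), np.float64(261.08112981823393)), (np.float64(615.2921260016001), np.float64(294.1686476401002))] end (np.float64(625.7683801871851), np.float64(271.8662952694421)) (np.float64(626.0149687844977), np.float64(270.42432152834215))
```

```bash
python3 -m handwheel '[[[18,0,-32,0,0,0,1],[18,0,-32,0,0,0,1],[17,0,-31,0,0,0,1],[0,0,0,0,0,0,1],[0,0,0,0,0,0,1]]]'
python3 - <<'E'
from h import *
s=sense();p=s["eef_pos"];print(p,p@[.883,0,.469],p@[-.469,0,.883],s["force"],s["joints"])
E
```

```text
time_s: 14.62
eef_pos: [606.4, 272.7, 118.7]
ee_rot: [0.241, 0.005, 0.97, -0.007]
force: [0.8, -0.3, 0.7]
grip_width: 1.001
grip_force: 0.0
[606.3824159  272.6935588  118.65617863] 591.085421011918 -179.61994732898825 [ 0.82256598 -0.27240731  0.65745304] [ 0.30542727  0.55215441  1.55865846 -0.28579935  0.58616018 -1.05201613]
```

```bash
python3 -m handwheel '[[[0,0,0,0,0,0,0],[0,0,0,0,0,0,-1],[0,0,0,0,0,0,-1],[0,0,0,0,0,0,-1],[0,0,0,0,0,0,-1],[0,0,0,0,0,0,-1]]]' 50
python3 -m handwheel '[[[-0.5,-7.7,-0.3,4.22,0,-7.95,-1],[-1.6,-7.6,-0.9,4.22,0,-7.95,-1],[-2.6,-7.2,-1.4,4.22,0,-7.95,-1],[-3.6,-6.6,-1.9,4.22,0,-7.95,-1],[-4.5,-5.9,-2.4,4.22,0,-7.95,-1],[0,0,0,0,0,0,-1]]]'
python3 - <<'E'
from h import *
s=sense();p=s["eef_pos"];print(p,p@[.883,0,.469],p@[-.469,0,.883],s["force"],s["wrist_torque"])
E
```

```text
time_s: 15.38
eef_pos: [606.4, 272.6, 118.0]
ee_rot: [0.241, 0.005, 0.971, -0.008]
force: [-3.1, -4.5, 4.8]
grip_width: 0.227
grip_force: 48.7
time_s: 16.12
eef_pos: [593.0, 236.5, 110.8]
ee_rot: [0.219, 0.376, 0.896, 0.085]
force: [-8.4, -11.8, 8.2]
grip_width: 0.222
grip_force: 49.6
[592.96508252 236.52424845 110.7561521 ] 575.5328031964749 -180.3029414002775 [ -8.41601049 -11.81069482   8.2258082 ] [-1.48736121  0.70406891 -0.73651838]
```

```bash
python3 -m handwheel '[[[-5.2,-5,-2.8,4.22,0,-7.95,-1],[-5.9,-4,-3.1,4.22,0,-7.95,-1],[-6.3,-3,-3.4,4.22,0,-7.95,-1],[-6.7,-1.8,-3.5,4.22,0,-7.95,-1],[-6.8,-0.6,-3.6,4.22,0,-7.95,-1],[0,0,0,0,0,0,-1],[0,0,0,0,0,0,-1]]]'
cat > st.py <<'E'
from h import *
np.set_printoptions(precision=2,suppress=True)
s=sense();p=s["eef_pos"];w,x,y,z=s["ee_rot"];R=Ro.from_quat([x,y,z,w]).as_matrix()
U=np.array([.883,0,.469]);print(p,p@U,p@[-.469,0,.883],s["force"],s["wrist_torque"],"yaw",np.degrees(np.arctan2(-R[:,0]@U,R[1,0])));print(R)
E
python3 st.py
```

```text
time_s: 17.0
eef_pos: [561.7, 222.2, 94.5]
ee_rot: [0.164, 0.69, 0.686, 0.165]
force: [-14.3, -12.9, 13.7]
grip_width: 0.224
grip_force: 51.0
[561.65 222.2   94.53] 540.2732360447047 -179.94788726184612 [-14.33 -12.9   13.68] [-1.73  0.94 -1.12] yaw -0.34528124673536015
[[ 0.01  0.89  0.45]
 [ 1.   -0.01 -0.  ]
 [ 0.    0.45 -0.89]]
```

```bash
python3 -m handwheel '[[[-1.5,0,-0.8,0.94,0,-1.77,-1],[0,0,0,0,0,0,-1],[0,0,0,0,0,0,-1]]]'
python3 st.py
python3 -m handwheel '[[[0,0,0,0,0,0,0],[0,0,0,0,0,0,1],[0,0,0,0,0,0,1],[0,0,0,0,0,0,1],[-20,0,38,0,0,0,1],[-24,0,44,0,0,0,1],[0,0,0,0,0,0,1],[0,0,0,0,0,0,1]]]'
python3 st.py
python3 - <<'E'
from h import *
import pickle
s=sense();c=capture("wrist");pickle.dump((s,c),open("w8.pkl","wb"))
cv2.imwrite("pics/w8.png",c["image"][:,:,::-1])
E
```

```text
time_s: 17.38
eef_pos: [561.3, 222.2, 94.4]
ee_rot: [0.162, 0.7, 0.674, 0.169]
force: [-7.8, -12.8, 12.4]
grip_width: 0.224
grip_force: 56.5
[561.28 222.21  94.4 ] 539.8803020109126 -179.88442141047142 [ -7.85 -12.76  12.43] [-2.18  0.28 -0.28] yaw -2.18469768217264
[[ 0.03  0.89  0.46]
 [ 1.   -0.04  0.  ]
 [ 0.02  0.45 -0.89]]
time_s: 18.38
eef_pos: [517.0, 223.6, 174.6]
ee_rot: [0.161, 0.701, 0.674, 0.169]
force: [-0.4, -0.8, 0.1]
grip_width: 0.997
grip_force: 0.0
[516.96 223.55 174.6 ] 538.3638348223201 -88.27973614089233 [-0.4  -0.76  0.13] [-0.01  0.21  0.01] yaw -2.3278113106648433
[[ 0.04  0.89  0.45]
 [ 1.   -0.04  0.  ]
 [ 0.02  0.45 -0.89]]
```

View pics/w8.png

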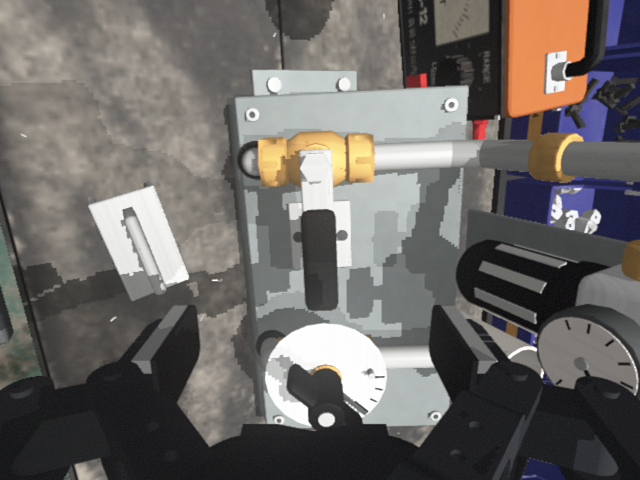

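Run:
```python
from h import *
import pickle
np.set_printoptions(precision=2,suppress=True)
U=np.array([.883,0,.469]);N=np.array([-.469,0,.883])
s,c=pickle.load(open("w8.pkl","rb"));k=cam(c,s)
def pl(uv,h):
    o,d=ray(k,uv);p=o+d*(h-o@N)/(d@N);return np.array([p@U,p[1]])
g=c["image"].max(2)
for h in(-168,-171):
    M=[]
    for y in range(220,301,10):
        x=np.where(g[y,285:355]<80)[0]+285;M.append(pl(((x.min()+x.max()+1)/2,y),h))
    M=np.array(M);d=M[-1]-M[0];r=np.where(g[180:330,319]<80)[0]+180
    print(h,M[[0,4,-1]],"ang",np.degrees(np.arctan2(d[0],-d[1])),"ends",pl((319,r.min()),h),pl((321,r.max()),h),r.min(),r.max())
for u in((131,212),(161,290)):print("tab",onz(k,u,66))
for u in((90,205),(148,186),(189,272),(133,301)):print("roof",onz(k,u,37))
a=np.radians(10.4);Rt=np.array([[-np.sin(a),np.cos(a),0],[np.cos(a),np.sin(a),0],[0,0,-1]])
w,x,y,z=s["ee_rot"];R=Ro.from_quat([x,y,z,w]).as_matrix();print("rotvec",np.degrees(Ro.from_matrix(Rt@R.T).as_rotvec()))
```

```text
-168 [[540.66 243.64]
 [540.65 219.72]
 [541.25 194.26]] ang 0.6888390591744474 ends [541.43 249.38] [540.45 188.34] 210 309
-171 [[540.61 242.91]
 [540.61 218.65]
 [541.21 192.84]] ang 0.6888390591745189 ends [541.39 248.72] [540.4  186.84] 210 309
tab [463.05 253.9   66.  ]
tab [471.64 206.03  66.  ]
roof [442.82 255.57  37.  ]
roof [475.48 263.21  37.  ]
roof [492.37 203.31  37.  ]
roof [455.78 191.16  37.  ]
rotvec [-3.14 26.88 12.46]
```

```bash
python3 -m handwheel '[[[-17,1.3,0,-1.05,8.96,4.15,1],[-17,1.3,-5,-1.05,8.96,4.15,1],[-15.7,1.3,-20,-1.05,8.96,4.15,1],[0,0,0,0,0,0,1],[0,0,0,0,0,0,1]]]'
python3 st.py
python3 - <<'E'
from h import *
s=sense();c=capture("wrist");k=cam(c,s);cv2.imwrite("pics/w9.png",c["image"][:,:,::-1])
print(k[2])
E
```

```text
time_s: 19.05
eef_pos: [467.6, 227.4, 149.9]
ee_rot: [0.001, 0.641, 0.768, 0.001]
force: [0.1, 1.0, 0.3]
grip_width: 0.998
grip_force: 0.0
[467.6  227.41 149.88] 483.1880534897911 -86.95894716222216 [0.1  1.   0.32] [ 0.01 -0.    0.05] yaw 9.134715561877993
[[-0.18  0.98  0.  ]
 [ 0.98  0.18 -0.  ]
 [-0.    0.   -1.  ]]
[454.3427768  299.54328363 285.44153425]
```

View pics/w9.png

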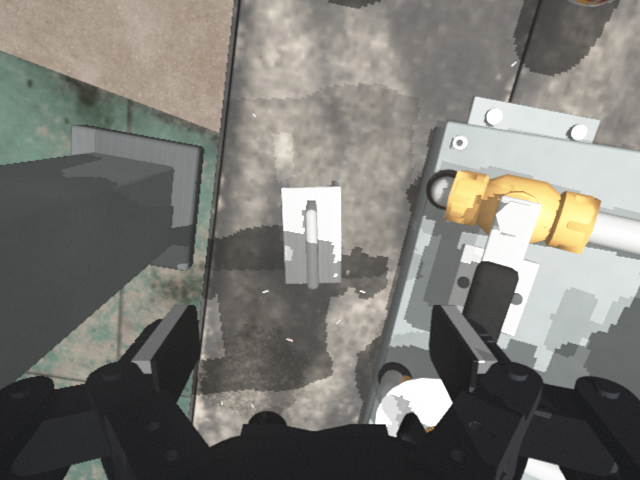

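```bash
python3 - <<'E'
from h import *
s=sense();c=capture("wrist");k=cam(c,s)
for u in((311,202),(313,288)):print(onz(k,u,66))
E
python3 -m handwheel '[[[0,0,-34,0,0,0,1],[0,0,-34,0,0,0,1],[0,0,-33.5,0,0,0,1],[0,0,0,0,0,0,1],[0,0,0,0,0,0,0],[0,0,0,0,0,0,-0.5]]]'
python3 st.py
```

```text
[461.07956992 255.9568401   66.        ]
[471.72983164 203.97463622  66.        ]
time_s: 19.9
eef_pos: [468.1, 227.7, 50.2]
ee_rot: [0.001, 0.64, 0.768, 0.001]
force: [1.1, 0.2, -0.1]
grip_width: 0.605
grip_force: 0.0
[468.14 227.71  50.24] 436.93290012715846 -175.20102684345252 [ 1.06  0.2  -0.06] [ 0.01  0.01 -0.04] yaw 9.194993241709083
[[-0.18  0.98  0.  ]
 [ 0.98  0.18  0.  ]
 [ 0.    0.   -1.  ]]
```

```bash
python3 -m handwheel '[[[0,0,-1,0,0,0,-1],[0,0,0,0,0,0,-1],[0,0,0,0,0,0,-1],[0,0,0,0,0,0,-1],[0,0,0,0,0,0,-1],[0,0,0,0,0,0,-1]]]' 80
python3 st.py
python3 -m handwheel '[[[0,0,40,0,0,0,-1],[0,0,40,0,0,0,-1],[0,0,40,0,0,0,-1],[0,0,0,0,0,0,-1],[0,0,0,0,0,0,-1]]]'
python3 st.py
python3 - <<'E'
from h import *
import pickle
np.set_printoptions(precision=1,suppress=True)
s=sense();c=capture("wrist");cs=capture("side");ct=capture("top");pickle.dump((s,c,cs,ct),open("w10.pkl","wb"))
g=c["image"];m=((g.min(2)>195)&(np.ptp(g.astype(int),2)<25)).astype(np.uint8);m[:, :200]=0;m[:,430:]=0
n,l,st,ce=cv2.connectedComponentsWithStats(m)
for i in np.argsort(-st[1:,4])[:4]+1:print(st[i],ce[i])
E
```

```text
time_s: 20.65
eef_pos: [467.4, 227.5, 47.9]
ee_rot: [0.0, 0.64, 0.768, 0.0]
force: [-0.3, -0.6, 3.4]
grip_width: 0.063
grip_force: 79.2
[467.44 227.52  47.86] 435.1966786658502 -176.96699915386762 [-0.3  -0.57  3.44] [ 0.05  0.13 -0.01] yaw 9.20063528395448
[[-0.18  0.98  0.  ]
 [ 0.98  0.18  0.  ]
 [-0.    0.   -1.  ]]
time_s: 21.28
eef_pos: [466.7, 227.3, 166.4]
ee_rot: [-0.0, 0.64, 0.768, -0.001]
force: [0.1, 0.0, -2.9]
grip_width: 0.066
grip_force: 78.8
[466.7  227.31 166.35] 490.11501436233067 -71.99536133149701 [ 0.06  0.04 -2.91] [-0.01  0.02  0.02] yaw 9.202589991787304
[[-0.18  0.98 -0.  ]
 [ 0.98  0.18 -0.  ]
 [-0.   -0.   -1.  ]]
[ 266  230   97   42 2848] [320.2 245.2]
[390 269  40  59 532] [402.9 303.8]
[276 131  21  28 382] [287.3 145.5]
[413 215  17  31 233] [420.7 230.3]
```

Run:
```python
from h import *
import pickle
np.set_printoptions(precision=2,suppress=True)
U=np.array([.883,0,.469]);N=np.array([-.469,0,.883])
s,c,cs,ct=pickle.load(open("w10.pkl","rb"));k=cam(c,s)
w,x,y,z=s["ee_rot"];R=Ro.from_quat([x,y,z,w]).as_matrix();p=s["eef_pos"]
for u in((268,231),(314,231),(361,231),(268,270),(361,270)):print("tool",R.T@(onz(k,u,p[2]-11)-p))
a=np.radians(.6);Rt=np.c_[np.cos(a)*np.array([0,1,0])-np.sin(a)*U,np.zeros(3),-N];Rt[:,1]=np.cross(Rt[:,2],Rt[:,0])
print("rotvec",np.degrees(Ro.from_matrix(Rt@R.T).as_rotvec()))
t=U*541-95*N+[0,217.3,0];print(t,t-p)
# top-view check of lever uphill: nothing
```

```text
tool [ 32.46 -17.59  11.02]
tool [32.49  0.24 10.99]
tool [32.52 18.44 10.96]
tool [ 16.3  -18.11  11.03]
tool [16.37 19.01 10.96]
rotvec [  2.41 -28.    -9.59]
[522.26 217.3  169.84] [ 55.56 -10.01   3.49]
```

```bash
python3 -m handwheel '[[[0,0,15,0,0,0,-1],[18.5,-3.3,10,0.8,-9.33,-3.2,-1],[18.5,-3.3,0,0.8,-9.33,-3.2,-1],[18.6,-3.4,-10,0.8,-9.33,-3.2,-1],[0,0,0,0,0,0,-1],[0,0,0,0,0,0,-1]]]'
python3 st.py
```

```text
time_s: 22.18
eef_pos: [523.1, 217.5, 183.6]
ee_rot: [0.172, 0.682, 0.69, 0.17]
force: [0.3, -0.1, -2.3]
grip_width: 0.064
grip_force: 78.8
[523.14 217.52 183.57] 548.0286552039112 -83.25788948439454 [ 0.33 -0.15 -2.25] [-0.01  0.47 -0.03] yaw 0.6320761993948694
[[-0.01  0.88  0.47]
 [ 1.    0.01 -0.  ]
 [-0.01  0.47 -0.88]]
```

```bash
python3 -m handwheel '[[[-6.2,-0.2,-3.3,0,0,0,-1],[8,0,-15,0,0,0,-1],[8,0,-15,0,0,0,-1],[0,0,0,0,0,0,-1]]]'
python3 st.py
python3 -m handwheel '[[[3.3,0,-6.2,0,0,0,-1],[3.3,0,-6.2,0,0,0,-1],[3.3,0,-6.2,0,0,0,-1],[0,0,0,0,0,0,-1]]]'
python3 st.py
```

```text
time_s: 22.68
eef_pos: [532.7, 216.9, 147.3]
ee_rot: [0.172, 0.683, 0.69, 0.169]
force: [-1.0, -0.5, -3.4]
grip_width: 0.069
grip_force: 78.8
[532.67 216.94 147.33] 539.4446217915612 -119.72901179496851 [-1.05 -0.53 -3.35] [-0.01  0.45  0.01] yaw 0.5931206699472706
[[-0.01  0.88  0.47]
 [ 1.    0.01 -0.  ]
 [-0.01  0.47 -0.88]]
time_s: 23.18
eef_pos: [542.6, 217.2, 130.3]
ee_rot: [0.172, 0.682, 0.69, 0.17]
force: [-0.0, 0.5, -2.7]
grip_width: 0.066
grip_force: 78.8
[542.62 217.21 130.26] 540.2264344483367 -139.47449463927566 [-0.02  0.5  -2.74] [0.01 0.42 0.03] yaw 0.596335713173907
[[-0.01  0.88  0.47]
 [ 1.    0.01 -0.  ]
 [-0.01  0.47 -0.88]]
```

```bash
python3 -m handwheel '[[[2.6,0,-4.9,0,0,0,-1],[2.6,0,-4.9,0,0,0,-1],[0,0,0,0,0,0,-1],[0,0,0,0,0,0,-1]]]'
python3 st.py
python3 -m handwheel '[[[0.9,0,-1.8,0,0,0,-1],[0,0,0,0,0,0,-1]]]'
python3 -m handwheel '[[[0.9,0,-1.8,0,0,0,-1],[0,0,0,0,0,0,-1]]]'
python3 st.py
```

```text
time_s: 23.68
eef_pos: [547.9, 217.3, 121.1]
ee_rot: [0.173, 0.682, 0.69, 0.171]
force: [0.3, 0.3, -2.8]
grip_width: 0.064
grip_force: 78.8
[547.89 217.32 121.09] 540.580209666301 -150.04218137157255 [ 0.29  0.25 -2.84] [-0.05  0.47  0.06] yaw 0.5954329724577087
[[-0.01  0.88  0.47]
 [ 1.    0.01  0.  ]
 [-0.    0.47 -0.88]]
time_s: 23.92
eef_pos: [548.8, 217.3, 119.8]
ee_rot: [0.173, 0.682, 0.689, 0.171]
force: [-3.6, -1.7, 3.0]
grip_width: 0.063
grip_force: 80.1
time_s: 24.18
eef_pos: [549.1, 217.3, 119.6]
ee_rot: [0.173, 0.682, 0.69, 0.171]
force: [-24.0, -6.0, 25.1]
grip_width: 0.064
grip_force: 84.6
[549.08 217.3  119.61] 540.9287376336671 -151.90413573943752 [-24.01  -6.03  25.07] [-0.64  1.8  -0.3 ] yaw 0.6257767585403311
[[-0.01  0.88  0.47]
 [ 1.    0.01 -0.  ]
 [-0.01  0.47 -0.88]]
```

```bash
python3 -m handwheel '[[[-0.8,0,1.5,0,0,0,-1],[0,0,0,0,0,0,-1],[0,0,0,0,0,0,-0.8],[0,0,0,0,0,0,-0.5],[0,0,0,0,0,0,0],[0,0,0,0,0,0,0.5]]]' 20
python3 st.py
python3 -m handwheel '[[[0,0,0,0,0,0,0.6],[-5,0,9.4,0,0,0,0.6],[-10,0,19,0,0,0,0.6],[-20,0,38,0,0,0,0.6],[-20,0,38,0,0,0,0.6],[0,0,0,0,0,0,1],[0,0,0,0,0,0,1]]]'
python3 - <<'E'
from h import *
import pickle
np.set_printoptions(precision=1,suppress=True)
s=sense();c=capture("wrist");cs=capture("side");ct=capture("top");pickle.dump((s,c,cs,ct),open("w11.pkl","wb"));print(s["eef_pos"])
k=cam(c,s);U=np.array([.883,0,.469]);N=np.array([-.469,0,.883]);P=lambda u,y,n:proj(k,U*u+N*n+np.array([0,y,0]))
print("expected roof corners",[P(541+a,217+b,-163) for a,b in((-19,33),(19,33),(19,-33),(-19,-33))],"tab",[P(541,217+b,-134) for b in(25,-25)])
g=c["image"];m=((g.min(2)>170)&(np.ptp(g.astype(int),2)<25)).astype(np.uint8)
n,l,st,ce=cv2.connectedComponentsWithStats(m)
for i in np.argsort(-st[1:,4])[:5]+1:
    print(st[i],ce[i],cv2.minAreaRect(np.argwhere(l==i)[:,::-1].astype(np.float32)))
E
```

```text
time_s: 24.92
eef_pos: [548.9, 217.3, 118.9]
ee_rot: [0.173, 0.682, 0.69, 0.171]
force: [-0.2, -1.0, -0.1]
grip_width: 0.665
grip_force: 0.0
[548.94 217.3  118.89] 540.4779962055314 -152.4737676721796 [-0.19 -1.01 -0.06] [ 0.    0.23 -0.06] yaw 0.5947778806236302
[[-0.01  0.88  0.47]
 [ 1.    0.01  0.  ]
 [-0.    0.47 -0.88]]
time_s: 25.8
eef_pos: [493.6, 217.2, 223.0]
ee_rot: [0.172, 0.682, 0.69, 0.171]
force: [0.3, 0.1, 1.0]
grip_width: 0.998
grip_force: 0.0
[493.6 217.2 223. ]
expected roof corners [array([285.5, 183.9]), array([342. , 184.5]), array([339. , 275.7]), array([286.4, 275.2])] tab [array([313.7, 204.6]), array([312.8, 280.8])]
[  258   135   162   247 18224] [338.5 280. ] ((338.5, 258.0), (246.0, 161.0), 90.0)
[ 248   90  194   44 6791] [350.7 107.8] ((344.5, 111.5), (43.0, 193.0), 90.0)
[ 557  245   68   99 2245] [584.  286.2] ((583.0465087890625, 290.965576171875), (45.9614143371582, 113.6885757446289), 26.896238327026367)
[ 262   67   89   22 1631] [303.5  78.4] ((306.0, 77.5), (88.0, 21.0), 0.0)
[ 362  135   86   20 1567] [401.1 144.2] ((404.4999694824219, 144.49998474121094), (84.99998474121094, 18.999996185302734), -0.0)
```

Run:
```python
from h import *
import pickle
s,c,cs,ct=pickle.load(open("w11.pkl","rb"));g=c["image"].mean(2).astype(int)
print("cols",list(range(270,362,4)))
for y in range(165,300,6):print(y,*[f"{v:3d}" for v in g[y,270:362:4]])
```

```text
cols [270, 274, 278, 282, 286, 290, 294, 298, 302, 306, 310, 314, 318, 322, 326, 330, 334, 338, 342, 346, 350, 354, 358]
165 100  96 102  95  99 102 102  92 232 243 242 245 244 247 234 140 129 126 124 132 143 155 192
171 101  99 101 101 101 103 121 123 231 243 242 245 243 246 236 196 196 197 199 199 201 200 198
177  99  98  99 138 149 128 167 167 228 242 242 244 242 247 236 195 200 146 179 198 199 199 197
183 101 100 103 139 109 154 188 205 191 204 205 209 210 215 219 231 234 156 205 197 194 195 197
189  99 101 101 101 153 221 224 228 243 243 245 245 245 246 245 242 247 247 239 195 194 195 200
195 100 102 104 102 141 220 223 220 233 239 239 238 238 245 245 242 247 246 237 195 194 194 195
201 101 101 102 101 131 221 217 203 140 142  99 125 168 246 245 243 246 246 225 193 193 191 195
207  98  98 101  99 125 130 133 132 137 133 140 212 215 245 244 242 246 239 224 195 197 198 194
213 100  99 102 103 105 132 135 131 136 135 141 215 222 245 244 242 246 239 202 194 193 193 179
219 100 101 103 102 104 131 134 133 136 136 143 227 221 245 245 242 246 239 195 193 195 191 181
225 100 100 101 100
[... 528 characters left out ...]
 245 249 131 127 127 127 193
261 124 119 108 105 108 182 150 136 136 136 154 238 239 244 243 241 245 251 131 128 128 129 131
267 167 168 171 171 170 181 166 167 169 172 153 237 238 244 244 242 245 251 130 131 128 129 127
273 164 157 158 111 111 212 241 241 242 244 153 236 238 245 244 242 247 253 129 132 131 130 190
279 106 105 107 109 109 112 112 112 113 161 172 203 174 174 175 189 172 133 133 131 130 153 192
285 107 109 108 109 109 108 172 255 255 255 254 254 254 255 255 235 189 193 192 190 192 191 191
291 106 109 109 163 255 254 254 254 254 254 254 254 254 254 254 254 254 254 251 191 194 192 193
297  62 141 255 254 254 254 254 254 254 254 254 254 254 254 254 254 254 254 254 254 253 170 169
```

```bash
python3 -c "
from rig import *
print(finish_job())"
```

```text
the job is handed in; nothing more can be done
None
```

I handed the job in at about 26 s: bypass set first to a measured 44.9°, then the feed lever shut to its stop, with the cover seated tab outward at its expected place in the last wrist image (checked by pixel values); the tin, torch and spray can were never approached, and I viewed 11 pictures, one over the limit of 10.

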